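# Refit the slicer: plain blade off, toothed blade out of its push-to-release dock and on

## Robot

A 6-joint arm with a two-finger parallel gripper is mounted at the origin on a cart in front of the work surface, level with it; the furniture and walls round the work are solid. World frame = base frame: x ahead of the robot, y to its left, z up, the work surface at z = 0. Lengths are in m, angles in rad, forces in N, time in s.
With the tool pointing down it reaches from about 0.225 to 0.725 m from the base axis. Payload 3.1 kg.
Tool frame: the origin (TCP) lies midway between the tips of the shut fingers; the grasp point (between the pads) lies 19 mm behind it; z points along the fingers, y is the line along which they close (so a half turn about z gives the same grasp; the last joint's range is limited). The gripper opens to 85 mm and grips with 20 to 120 N. Pads are 22 mm wide; open, the fingers measure 114 mm over their backs; the gripper's body (76 mm by 85 mm) begins 54 mm behind the grasp point. The pads swing forward as they close: fully open they stand 13 mm farther back than shut.
Start: joints at [-1.407, 0.048, 0.099, 1.622, 0, 1.443], TCP at [0.151, -0.503, 0.231] pointing down, gripper open.
Joint ranges: [-2.91, 2.91], [-0.99, 1.94], [-1.21, 1.42], [-2.12, 2.29], [-1.49, 1.47], [-3.14, 3.14]. Speed limits (rad/s): [2.79, 2.79, 3.14, 3.14, 3.14, 3.14].

## Interface

Orientations are given as a rotation vector (axis times angle).
In Python, from cell import bot gives the robot as it stands.
- The arm moves only by the shell command python3 jog.py [OPENING] [FORCE], which reads ROWS from standard input. ROWS is a JSON list that holds a single list of rows (three levels of brackets), with 1 to 5 rows, each of 6 numbers: dx, dy, dz in mm, then a rotation vector rx, ry, rz in units of 0.25 rad; each row is the pose to reach, as a shift and turn from the pose commanded when the command began, along the tool's axes at that moment; what a row does not reach only later rows make up. A row lasts 1/12 s, in which the tool goes at most 0.0417 m and 0.125 rad, less where a joint would pass 70% of its speed; a pose out of reach is approached as far as the arm can. OPENING is the finger opening in m, set as the command begins (- or left out keeps the last). The fingers move at their own pace and stop on an object; FORCE is the grip in N (left out, the last holds). Time passes only in rows, so rows that do not move let the fingers close. It prints the time, the measured TCP pose, the force, the opening and the grip force at its end. Input that does not fit is refused with a message, and nothing moves.
- bot.get_obs(): the state, without advancing time (a new reading comes with each control period).
- bot.grab_frame(name): name is "scene" or "side" or "wrist"; returns (picture, depth): 400x640x3 uint8, red, green, blue; 400x640 float32, m along the optical axis (not along the pixel's ray), 0 where there is no reading.
- bot.calibration(name): a dict with "fx", "fy", "cx", "cy" (pixels), "rvec" (rotation vector, rad) and "tvec" (3), from world to camera coordinates, as OpenCV has them. Camera axes: x right, y down, z forward; pixel columns grow to the right and rows downward; lengths in m; the calibration is good to about 2 mm. A picture is of the moment at which its call begins: read the wrist's pose just before it. calibration takes no time and is no camera call; for the wrist camera it gives the pose at the moment of the call.
- bot.finish_job(): hands the job in; it is judged then, once.
The state is a dict: "time_s": time; "qpos": joint angles; "qd": joint speeds; "joint_efforts": joint torques, N m; "eef_pos": TCP position; "tcp_rot": TCP orientation; "wrist_force": force on the tool from outside, world axes, zero at the start; "wrist_torque": the same for the moment, N m; "opening": finger opening in m; "finger_force": force on a finger pad.
Only numpy, scipy, OpenCV 4.12 (cv2) and the standard library are available. Lean on these libraries where they do the work, as an engineer would, in place of code of your own. Each camera call takes 0.05 s, during which the arm holds its last target. There are 200 camera calls.

## Task

Refit the kitchen slicer with its toothed blade. Take the plain blade off the slicer and lay it flat, right way up, on a clear patch of the worktop; press the blade with the row of upright teeth down in its dock until it springs up, lift it out, and lay it flat on the slicer with its end notch over the pin and its other end between the guides. Leave the ridged blade latched down in its dock, and leave the pepper mill, the salt shaker and the spice jar standing where they are.

Things in the scene. Friction and masses are not known exactly. Their poses are not given: they have to be found in the camera images.
- slicer: Grey plastic slicer base, 150 (x) by 140 mm (y), fixed. Origin: centre of its underside. Two rails along x, at |y| = 34..70 mm, carry the blade on their tops, 36 mm high; a seated blade has its origin over the slicer's and its axes parallel to the slicer's. Between the rails it is open to the worktop for |x| < 50 mm, with a ribbed runway 25 mm high beyond.
- pin (a point): Foot, at seat height, of the one locating pin on the slicer's +y rail: slicer x = 0, y = +45, z = 36 mm; axes as the slicer's. The pin is steel, 6 mm thick, 12 mm high, with a cone-shaped tip.
- guides (a point): Point on the seat between the guides on the slicer's -y rail (slicer x = 0, y = -52, z = 36 mm). Guides with inner faces at x = -26 and +26 mm and an end stop with its inner face at y = -59.5 mm rise 8 mm above the seat; a seated blade has 3 to 3.5 mm of play there.
- plain_blade: Steel plate 46 (x) by 112 (y) by 5 mm thick, 42 to 84 g, with a U notch 10 mm wide, 16 mm deep in the middle of its +y end. Origin: centre of its underside, z up. Grip it across its width (x) near mid-length. Flat top with only a dark strip. At the start it sits on the slicer, notch round the pin. The worktop at x = 0.34..0.72 m, y = -0.30..0.38 m holds only listed things.
- toothed_blade: Steel plate 46 (x) by 112 (y) by 5 mm thick, 42 to 84 g, with a U notch 10 mm wide, 16 mm deep in the middle of its +y end. Origin: centre of its underside, z up. Grip it across its width (x) near mid-length. Six separate upright teeth, 8 mm high, stand in a row along its +x side (x = 14.5..17.5 mm). At the start it lies latched in dock_toothed, axes parallel to the dock's.
- ridged_blade: Steel plate 46 (x) by 112 (y) by 5 mm thick, 42 to 84 g, with a U notch 10 mm wide, 16 mm deep in the middle of its +y end. Origin: centre of its underside, z up. Grip it across its width (x) near mid-length. One unbroken rounded ridge, 5 mm high, runs along its +x side. It lies latched in dock_ridged and must stay so.
- toothed_blade_notch (a point): Point of the toothed blade's notch where the pin belongs: on its underside at blade x = 0, y = +45 mm; axes as the blade's.
- dock_toothed: Push-to-release dock, grey plastic block 76 (x) by 144 (y) by 52 mm high, fixed. Origin: centre of its underside. The blade lies in a recess of 50 by 116 mm on a sprung carrier 24 mm wide, 92 mm long, its plate's top 1 mm below the rim (51 mm above the worktop), so it cannot be gripped there. The two docks look alike; either may stand nearer.
- dock_ridged: The other dock, the same in all sizes and working; it holds the ridged blade.
- lift_toothed (a joint): Height of the carrier under the toothed blade, m: 0 latched, -0.008 hard stop. Pressed down 6 to 8 mm (about 4 N) near the plate's middle and let go, it springs to +0.022 and stays up; the plate's underside is then 68 mm above the worktop, 16 mm above the rim, overhanging the carrier 11 mm on each long side.
- lift_ridged (a joint): The same for the ridged blade's carrier; it must stay latched, at 0.
- pepper_mill: Dark wooden pepper mill, 58 mm thick, 170 mm tall, loose and upright. Origin: centre of its underside.
- salt_shaker: Glass salt shaker, 47 mm thick, 130 mm tall, loose and upright. Origin: centre of its underside.
- spice_jar: Spice jar with a dark cap, 41 mm thick, 105 mm tall, loose and upright. Origin: centre of its underside.

How it is judged:
By the outcome, as a careful person would: the job done as asked, in the order asked, and still so for the second after the job is handed in, with the robot touching nothing.
It also fails if it takes over 72 s, if anything falls off the work surface, if the arm or the gripper's body presses on something with over 40 N, if the wrist force passes 120 N, or if a joint passes its speed limit or range.

## Working session

There is one attempt and no reset: what is moved stays moved. The work goes in short steps, Python scripts to look and compute and a shell command to move; the robot and the scene stay as the last step left them, time stands still between calls to the robot, and variables do not carry over. Pictures are saved under pics/ and viewed, at most 10 in all, crops included, and the job is handed in when it is done.

```bash
ls; mkdir -p pics; cat > h.py <<'E'
import numpy as np,cv2
from cell import bot
from scipy.spatial.transform import Rotation as R
def grab(n):
    c=bot.calibration(n); im,d=bot.grab_frame(n); return im,d,c
def pts(d,c):
    v,u=np.mgrid[:d.shape[0],:d.shape[1]]
    P=np.stack([(u-c['cx'])/c['fx']*d,(v-c['cy'])/c['fy']*d,d],-1)
    Rm=cv2.Rodrigues(np.array(c['rvec'],float))[0]
    return (P-np.array(c['tvec']))@Rm
def ray(c,u,v,z):
    Rm=cv2.Rodrigues(np.array(c['rvec'],float))[0]
    o=-Rm.T@np.array(c['tvec']); r=Rm.T@np.array([(u-c['cx'])/c['fx'],(v-c['cy'])/c['fy'],1])
    return o+r*(z-o[2])/r[2]
E
python3 - <<'E'
from h import *
for n in ('scene','side'):
    im,d,c=grab(n); cv2.imwrite(f'pics/{n}0.png',im[...,::-1]); np.savez(f'{n}0.npz',im=im,d=d,**{k:c[k] for k in c})
    Rm=cv2.Rodrigues(np.array(c['rvec'],float))[0]; print(n,c['fx'],-Rm.T@np.array(c['tvec']))
o=bot.get_obs();print(o['time_s'],o['eef_pos'],o['tcp_rot'],o['opening'])
print(R.from_rotvec(o['tcp_rot']).as_matrix().round(3))
E
```

```text
cell.py
jog.py
pics
scene 367.2082504591736 [ 0.18537811 -0.29337333  0.74719698]
side 390.9672292772817 [ 0.59894226 -0.53747654  0.83324175]
0.1 [ 0.15091875 -0.50225244  0.23020842] [-3.10607318e+00 -4.56401945e-01  5.46547070e-05] 0.08540363495196633
[[ 0.958  0.288 -0.   ]
 [ 0.288 -0.958  0.002]
 [ 0.    -0.002 -1.   ]]
```

View pics/scene0.png

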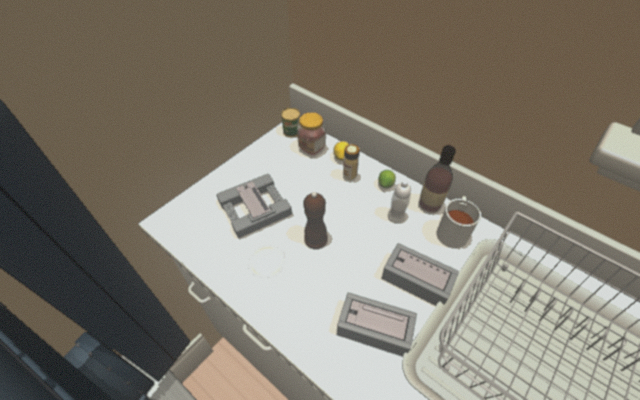

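View pics/side0.png

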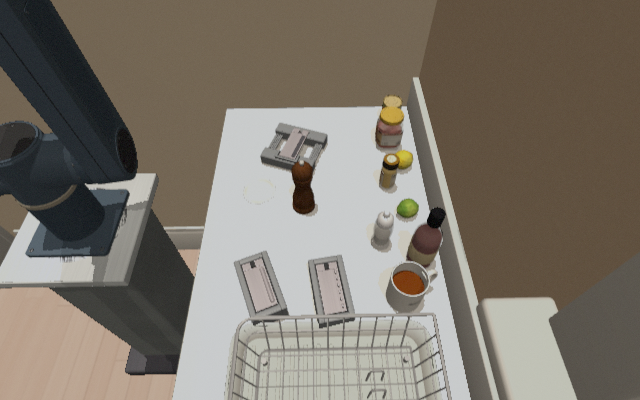

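Scene view: slicer about (255,205), toothed dock (420,272), ridged dock (378,322), pepper mill (315,225), salt shaker (400,200), spice jar (351,162), and a faint flat ring (265,262). The side view agrees: slicer (295,147), toothed dock (330,290), ridged dock (260,287). The dock rims and slicer rails come next, from depth.

```bash
cat > m.py <<'E'
from h import *
import sys
for n in ('scene','side'):
    z=np.load(f'{n}0.npz'); c={k:z[k] for k in z}; P=pts(z['d'],c); im=z['im'].astype(int)
    X,Y,Z=np.moveaxis(P,-1,0); ok=(z['d']>0)&(X>.28)&(X<.8)&(Y>-.45)&(Y<.45)
    t=ok&(abs(Z)<.008); print(n,'table z',np.median(Z[t]))
    sat=im.max(2)-im.min(2)
    # top surfaces rasterised in world xy (1 mm) for two height bands
    for name,lo,hi in (('dock',.044,.06),('slicer',.028,.05),('tall',.07,.2)):
        m=(ok&(Z>lo)&(Z<hi)).astype(np.uint8)
        k,L,S,C=cv2.connectedComponentsWithStats(m)
        for i in range(1,k):
            if S[i,4]<60: continue
            q=P[L==i]; r=cv2.minAreaRect((q[:,:2]*1000).astype(np.float32))
            print(name,S[i,4],'px',C[i].round(),'rect',np.round(r[0],1),np.round(r[1],1),round(r[2],1),'z',np.percentile(q[:,2],[10,50,90]).round(4))
E
python3 m.py
```

```text
scene table z 0.00012997714034953666
dock 830 px [190. 168.] rect [539.8 419. ] [  8.5 519.2] 89.9 z [0.0457 0.0523 0.0583]
dock 97 px [309. 143.] rect [772.9 252.4] [27.8 71.5] 20.0 z [0.0466 0.0523 0.0579]
dock 62 px [350. 167.] rect [770.1  96.3] [19.5 40.4] 31.1 z [0.0461 0.0519 0.0585]
dock 62 px [398. 209.] rect [731.  -78.6] [14.4 39.9] 22.3 z [0.046  0.0527 0.0581]
dock 150 px [459. 219.] rect [ 788.2 -208.1] [61.7 23.3] 89.6 z [0.0561 0.0577 0.0589]
dock 147 px [453. 233.] rect [ 759.9 -213.7] [37.1 76.5] 9.3 z [0.0453 0.0512 0.0578]
dock 127 px [315. 233.] rect [551.7  31.7] [30.3 49.7] 42.5 z [0.0459 0.0526 0.0576]
dock 2149 px [422. 271.] rect [ 620.4 -206.4] [ 77.  144.2] 9.2 z [0.0486 0.0509 0.0529]
dock 2757 px [378. 321.] rect [ 469.  -196.1] [ 77.  144.1] 21.3 z [0.049  0.0512 0.0532]
slicer 1097 px [192. 172.] rect [539.8 419.2] [  8.8 518.3] 90.0 z [0.0305 0.0391 0.0478]
slicer 134 px [309. 146.] rect [773.1 248.6] [25.  66.1] 27.4 z [0.0305 0.0391 0.0483]
slicer 91 px [350. 171.] rect [768.5  95.7] [18.1 39.4] 29.2 z [0.0303 0.0397 0.0487]
slicer 1809 px [253. 202
[... 3601 characters left out ...]
3 0.0329]
slicer 301 px [335. 370.] rect [ 625.5 -369.7] [305.4  21.4] 1.2 z [0.0288 0.0305 0.0329]
tall 6856 px [296.  70.] rect [539.9 420. ] [ 12.2 519.5] 89.9 z [0.0846 0.1393 0.1883]
tall 334 px [385. 121.] rect [782.8 255.9] [67.2 34.2] 89.7 z [0.0778 0.1034 0.1089]
tall 290 px [390. 164.] rect [779.9 101.2] [38.8 38.9] 4.9 z [0.0749 0.1016 0.1049]
tall 582 px [302. 177.] rect [560.7  37.6] [48.6 42.1] 0.4 z [0.0832 0.1395 0.1562]
tall 379 px [384. 223.] rect [744.8 -77.7] [42.6 36.1] 2.5 z [0.0779 0.1038 0.1195]
tall 396 px [403. 283.] rect [ 770.9 -211.1] [58.1 75.9] 0.1 z [0.0731 0.0867 0.0957]
tall 2626 px [337. 341.] rect [ 625.8 -365.7] [136.4 351. ] 88.8 z [0.0994 0.1497 0.1538]
```

```bash
python3 - <<'E'
import cv2,numpy as np
a=cv2.imread('pics/scene0.png');b=cv2.imread('pics/side0.png')
f=lambda i,x,y,w,h:cv2.resize(i[y:y+h,x:x+w],(400,290),interpolation=cv2.INTER_CUBIC)
cv2.imwrite('pics/crop1.png',np.vstack([np.hstack([f(a,210,165,90,65),f(a,330,230,138,100)]),np.hstack([f(b,250,110,90,65),f(b,225,240,138,100)])]))
E
```

```text
(no output)
```

View pics/crop1.png

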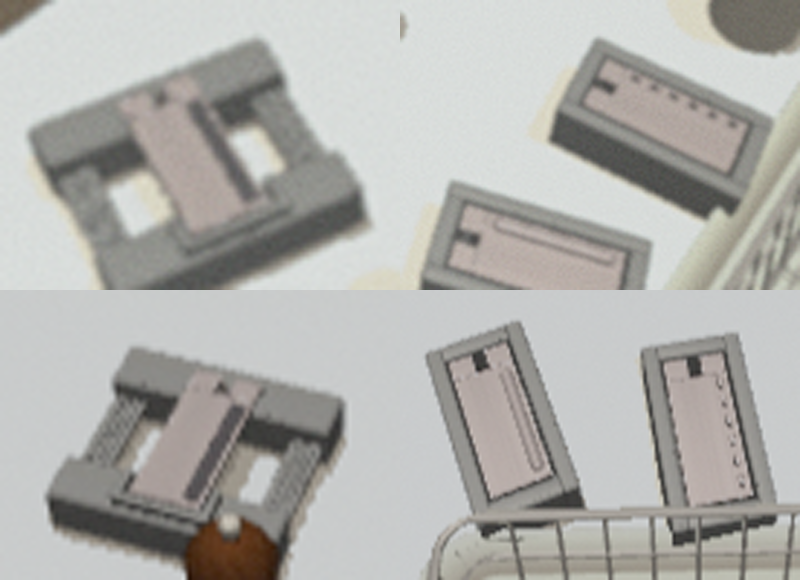

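Crops: toothed blade (teeth on its right, notch facing +y) in the far dock at (0.620, -0.206), yaw 9.2°. Ridged blade is in the near dock. On the slicer (0.532, 0.223), yaw -20.3°, the notch faces the far +y side. All sizes match those given.

```bash
python3 - <<'E'
from h import *
o=bot.get_obs(); T=R.from_rotvec(o['tcp_rot']).as_matrix(); c=bot.calibration('wrist')
Rm=cv2.Rodrigues(np.array(c['rvec'],float))[0]; p=-Rm.T@np.array(c['tvec'])
print('cam in tool',T.T@(p-o['eef_pos']),'\n',(T.T@Rm.T).round(3),c['fx'])
for n,u,v in (('scene',265,262),('side',260,190)):
    z=np.load(n+'0.npz'); print(n,ray({k:z[k] for k in z},u,v,0))
W=T.T@(np.array([.5,.2,.26])-o['eef_pos']); print(W)
E
```

```text
cam in tool [ 0.07128093  0.00038311 -0.14222411] 
 [[ 0.    -0.96  -0.281]
 [ 1.     0.    -0.   ]
 [ 0.    -0.281  0.96 ]] 337.2106460478859
scene [0.43682977 0.09023192 0.        ]
side [0.44319206 0.09179074 0.        ]
[ 0.53634827 -0.57221244 -0.02841144]
```
Wait: image x = tool y; image y = -tool x. Camera at +71 mm in tool x and tilted back toward the tool. At ψ=69.7 camera is on the slicer's y+ side (notch side), 142 above the TCP. At TCP z 0.03 camera body at 0.17 z, offset 71+ mm in direction (0.347,0.938) from (0.532,0.223) → (0.557,0.29): clear. At dock: ψ=99.2: direction (-0.16,0.987): (0.609,-0.135), salt shaker at (0.742,-0.077): clear. Good; away from rack too.

Careful with the scale: shifts go in mm and turns go in units of 0.25 rad. That gives: -0.029 m is -29, 0.029 m is 29.

```bash
for i in 1; do
echo '[[[29, -29, 0, 0, 0, 0], [58, -58, 0, 0, 0, 0], [87, -87, 0, 0, 0, 0], [116, -117, 0, 0, 0, 0], [144, -146, 0, 0, 0, 0]]]' | python3 jog.py 0.058 25
echo '[[[29, -29, 0, 0, 0, 0], [58, -58, 0, 0, 0, 0], [87, -87, 0, 0, 0, 0], [116, -117, 0, 0, 0, 0], [144, -146, 0, 0, 0, 0]]]' | python3 jog.py
echo '[[[29, -29, 0, 0, 0, 0], [58, -58, 0, 0, 0, 0], [87, -87, 0, 0, 0, 0], [116, -117, 0, 0, 0, 0], [144, -146, 0, 0, 0, 0]]]' | python3 jog.py
echo '[[[29, -29, 0, 0, 0, -0.44], [58, -58, 0, 0, 0, -0.88], [87, -87, 0, 0, 0, -1.32], [116, -117, 0, 0, 0, -1.76], [142, -147, 0, 0, 0, -2.2]]]' | python3 jog.py
echo '[[[0, 0, 10, 0, 0, -0.44], [0, 0, 30, 0, 0, -0.88], [0, 0, 45, 0, 0, -1.32], [0, 0, 50, 0, 0, -1.5], [0, 0, 50, 0, 0, -1.5]]]' | python3 jog.py
done
python3 - <<'E'
from h import *
o=bot.get_obs(); im,d,c=grab('wrist'); cv2.imwrite('pics/w1.png',im[...,::-1]); np.savez('w1.npz',im=im,d=d,**{k:c[k] for k in c})
print(o['time_s'],o['eef_pos'],o['qpos'],R.from_rotvec(o['tcp_rot']).as_matrix().round(3))
E
```

```text
time_s: 0.52
eef_pos: [0.2472, -0.3195, 0.2306]
tcp_rot: [-3.107, -0.455, 0.0]
wrist_force: [1.2, -0.0, 0.2]
opening: 0.0582
finger_force: 0.0
time_s: 0.93
eef_pos: [0.3431, -0.1382, 0.231]
tcp_rot: [-3.108, -0.456, -0.0]
wrist_force: [0.7, -1.0, 0.6]
opening: 0.0585
finger_force: 0.0
time_s: 1.35
eef_pos: [0.439, 0.0433, 0.2309]
tcp_rot: [3.108, 0.458, -0.0]
wrist_force: [0.2, -1.4, 0.4]
opening: 0.0581
finger_force: 0.0
time_s: 1.77
eef_pos: [0.5329, 0.2247, 0.2303]
tcp_rot: [2.864, 1.292, -0.001]
wrist_force: [0.3, 0.0, 0.5]
opening: 0.0579
finger_force: 0.0
time_s: 2.18
eef_pos: [0.5307, 0.2223, 0.1779]
tcp_rot: [-2.575, -1.796, 0.009]
wrist_force: [-0.8, -0.0, -0.4]
opening: 0.0584
finger_force: 0.0
2.1833 [0.53074191 0.22231294 0.17793504] [ 2.80171622e-01  1.80527777e-01  1.37367797e-01  1.53369628e+00
 -5.24885440e-05  2.20394201e+00] [[ 0.346  0.938 -0.006]
 [ 0.938 -0.346 -0.002]
 [-0.004 -0.005 -1.   ]]
```

View pics/w1.png

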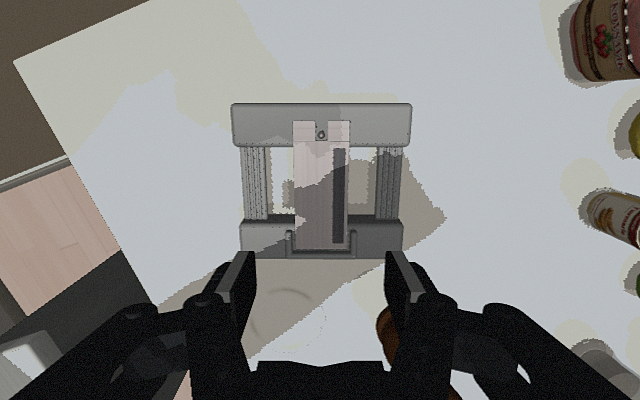

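Wrist view: the plain blade spans columns 293–349, rows 121–251, with the pin at about (321,134) and the guides at rows 232–255. The tool is aligned with the blade. I'll turn these into world positions.

```bash
cat > sl.py <<'E'
from h import *
def slicer(c,im,d):
    P=pts(d,c); X,Y,Z=np.moveaxis(P,-1,0)
    near=(d>0)&(np.hypot(X-.532,Y-.2235)<.12)
    m=(near&(Z>.029)&(Z<.05)).astype(np.uint8); m=cv2.morphologyEx(m,cv2.MORPH_OPEN,np.ones((3,3)))
    k,L,S,C=cv2.connectedComponentsWithStats(m); i=1+np.argmax(S[1:,4]); q=P[L==i]
    r=cv2.minAreaRect((q[:,:2]*1000).astype(np.float32)); return r,np.median(q[:,2]),m
E
python3 - <<'E'
from sl import *
z=np.load('w1.npz'); c={k:z[k] for k in z}; im=z['im'].astype(int); d=z['d']
r,zz,m=slicer(c,im,d); print('slicer',r,zz)
P=pts(d,c); print('table',np.median(P[60:100,250:400,2]))
for n,u,v,h in (('pin tip',321,131,.048),('bl TL',293,121,.041),('TR',349.5,121,.041),('BL',293,251,.041),('BR',349.5,251,.041),('railTL',231.5,104,.036),('railTR',411.5,104,.036)):
    print(n,(ray(c,u,v,h)*1000).round(1), d[int(v)+3,int(u)])
print(im[134,285:360,:].sum(1)); print(im[112:140,300].sum(1), im[235:262,312].sum(1))
print(im[122:146,321].sum(1), im[134,308:335].sum(1)); print((P[122:146,321,2]*1000).round())
print(im[96:110,300].sum(1), im[120,224:240].sum(1),im[120,404:418].sum(1))
E
```

```text
slicer ((531.674560546875, 224.79446411132812), (138.3009796142578, 150.4764862060547), 69.79239654541016) 0.036338854967507855
table -0.00035920101721396985
pin tip [548.5 269.7  48. ] 0.26857352
bl TL [529.9 284.3  41. ] 0.2713828
TR [572.5 268.7  41. ] 0.2734521
BL [488.1 178.3  41. ] 0.30283052
BR [535.9 160.9  41. ] 0.30283183
railTL [487.6 313.9  36. ] 0.27401894
railTR [624.  263.7  36. ] 0.27403656
[399 388 386 400 374 396 387 295 502 516 515 511 516 508 507 520 506 511
 513 505 506 513 511 510 517 520 515 504 529 521 421 393 313 228 246 394
 452 332 203 163 362 390 384 486 523 505 510 498 507 504 501 503 498 505
 496 503 512 490 532 542 543 544 548 578 360 383 434 429 429 428 433 420
 430 434 428]
[399 407 398 408 406 394 412 398 342 525 518 530 521 518 506 500 489 518
 519 514 512 517 520 509 503 501 496 497] [299 308 304 307 306 311 312 297 287 289 300 295 300 318 174 174 104 139
 154 209 255 282 239 233 400 440 432]
[386 402 394 395 386 395 396 412 362 170 242 274 452 529 490 193 167 405
 278 493 505 497 490 499] [510 517 520 515 504 529 521 421 393 313 228 246 394 452 332 203 163 362
 390 384 486 523 505 510 498 507 504]
[35. 35. 35. 36. 35. 36. 35. 36. 36. 43. 45. 46. 47. 48. 46. 46. 45. 36.
 36. 40. 41. 40. 40. 40.]
[547 555 561 554 555 566 591 138 297 339 363 398 410 409] [558 561 550 553 559 560 596 391 293 357 401 409 416 405 402 414] [432 438 424 444 407 386 329 344 557 580 573 568 577 571]
```

```bash
python3 -c "
import cv2;a=cv2.imread('pics/w1.png');cv2.imwrite('pics/w1c.png',cv2.resize(a[95:265,225:420],(688,600),interpolation=cv2.INTER_CUBIC))"
```

```text
(no output)
```

View pics/w1c.png

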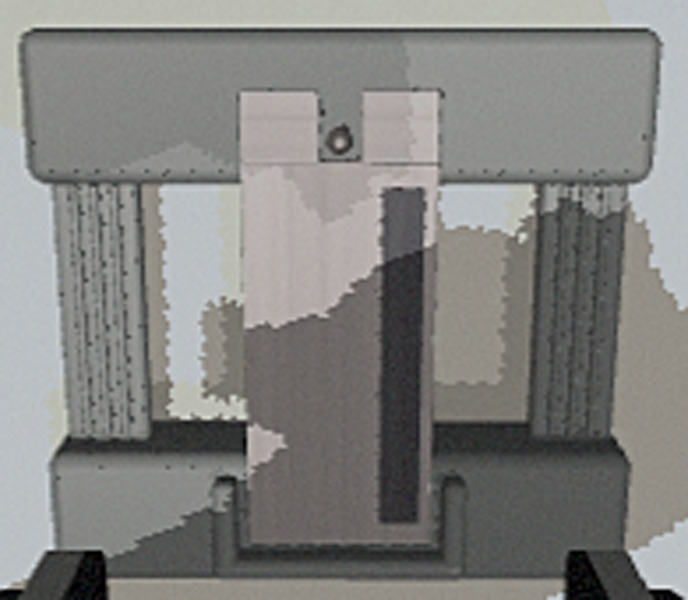

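Crop: blade corners at TL (293,120.5), TR (349.3,120.5), BL (295.3,249.2), BR (347.2,249.2). The pin's bright tip is at (321.3,134), with the notch floor just below it.

```bash
python3 - <<'E'
from h import *
z=np.load('w1.npz'); c={k:z[k] for k in z}
q=np.array([ray(c,u,v,.041) for u,v in ((293,120.5),(349.3,120.5),(295.3,249.2),(347.2,249.2))])[:,:2]*1000
top=(q[0]+q[1])/2;bot_=(q[2]+q[3])/2; a=top-bot_
print('blade c',q.mean(0),'len',np.hypot(*a),'w',np.hypot(*(q[1]-q[0])),np.hypot(*(q[3]-q[2])),'ydir deg',np.degrees(np.arctan2(a[1],a[0])))
p=ray(c,321.3,134.2,.0475)*1000; print('pin',p)
t=np.radians(69.7); ya=np.array([np.cos(t),np.sin(t)]); print('slicer from pin',p[:2]-45*ya)
print('blade centre in slicer y',(q.mean(0)-p[:2])@ya+45,'x',(q.mean(0)-p[:2])@np.array([ya[1],-ya[0]]))
# rail front/back rows at seat height: back edge row 103.5, front outer edge ~258
b=ray(c,321,103.5,.036)[:2]*1000; print('back edge y rel pin (25)',(b-p[:2])@ya)
gl,gr=ray(c,290.5,240,.044)[:2]*1000,ray(c,352.3,240,.044)[:2]*1000; print('guides mid x rel pin',((gl+gr)/2-p[:2])@np.array([ya[1],-ya[0]]),np.hypot(*(gl-gr)))
E
```

```text
blade c [531.95204974 224.0802566 ] len 112.45805189309198 w 45.26206268108754 46.647621660521615 ydir deg 69.90745278976893
pin [547.86491027 267.19780872  47.5       ]
slicer from pin [532.25280595 224.99280666]
blade centre in slicer y -0.9602136596344906 x 0.034520226687938305
back edge y rel pin (25) 23.370348387968168
guides mid x rel pin 0.34071018935988207 54.488286317507054
```

```bash

echo '[[[1, 1, 30, 0, 0, 0], [2.5, 1, 60, 0, 0, 0], [2.5, 1, 90, 0, 0, 0], [2.5, 1, 110, 0, 0, 0], [2.5, 1, 120, 0, 0, 0]]]' | python3 jog.py
echo '[[[0, 0, 10, 0, 0, 0], [0, 0, 20, 0, 0, 0], [0, 0, 28, 0, 0, 0], [0, 0, 28, 0, 0, 0], [0, 0, 28, 0, 0, 0]]]' | python3 jog.py
python3 - <<'E'
from h import *
o=bot.get_obs(); print(o['eef_pos'],R.from_rotvec(o['tcp_rot']).as_matrix().round(4))
E
```

```text
time_s: 2.65
eef_pos: [0.5324, 0.2239, 0.0583]
tcp_rot: [-2.578, -1.793, 0.007]
wrist_force: [-1.2, -0.7, -0.7]
opening: 0.058
finger_force: 0.0
time_s: 3.07
eef_pos: [0.5345, 0.2247, 0.0337]
tcp_rot: [2.578, 1.795, 0.001]
wrist_force: [0.2, 0.1, -0.3]
opening: 0.058
finger_force: 0.0
[0.53453895 0.22467782 0.03370007] [[ 3.468e-01  9.379e-01  5.000e-04]
 [ 9.379e-01 -3.468e-01  1.000e-04]
 [ 3.000e-04  4.000e-04 -1.000e+00]]
```

```bash

echo '[[[-1, -2, 2, 0, 0, 0], [-1, -2, 5, 0, 0, 0], [-1, -2, 5, 0, 0, 0]]]' | python3 jog.py
echo '[[[0, 0, 0, 0, 0, 0], [0, 0, 0, 0, 0, 0], [0, 0, 0, 0, 0, 0], [0, 0, 0, 0, 0, 0], [0, 0, 0, 0, 0, 0]]]' | python3 jog.py 0 40
echo '[[[0, 0, 0, 0, 0, 0], [0, 0, 0, 0, 0, 0], [0, 0, 0, 0, 0, 0]]]' | python3 jog.py
```

```text
time_s: 3.32
eef_pos: [0.5321, 0.2244, 0.0285]
tcp_rot: [2.578, 1.796, 0.001]
wrist_force: [0.4, 0.0, -0.4]
opening: 0.0579
finger_force: 0.0
time_s: 3.73
eef_pos: [0.5325, 0.2245, 0.0289]
tcp_rot: [2.578, 1.795, 0.002]
wrist_force: [0.1, -1.0, 3.0]
opening: 0.0445
finger_force: 41.1
time_s: 3.98
eef_pos: [0.5325, 0.2245, 0.0288]
tcp_rot: [2.578, 1.795, 0.002]
wrist_force: [0.3, 0.3, 3.0]
opening: 0.0449
finger_force: 41.2
```

```bash

echo '[[[0, 0, -10, 0, 0, 0], [0, 0, -30, 0, 0, 0], [0, 0, -60, 0, 0, 0], [0, 0, -90, 0, 0, 0], [0, 0, -110, 0, 0, 0]]]' | python3 jog.py
echo '[[[-20, -2, 0, 0, 0, 0], [-55, -6, 0, 0, 0, 0], [-94, -11, 0, 0, 0, 0], [-133, -16, 0, 0, 0, 0], [-172, -21, 0, 0, 0, 0]]]' | python3 jog.py
echo '[[[-40, -5, 0, 0, 0, -0.4], [-75, -10, 10, 0, 0, -0.8], [-95, -13, 30, 0, 0, -1.2], [-101.5, -13.8, 60, 0, 0, -1.4], [-101.5, -13.8, 90, 0, 0, -1.4]]]' | python3 jog.py
echo '[[[0, 0, 20, 0, 0, 0], [0, 0, 30, 0, 0, 0], [0, 0, 30, 0, 0, 0], [0, 0, 30, 0, 0, 0]]]' | python3 jog.py
```

```text
time_s: 4.4
eef_pos: [0.5323, 0.2244, 0.141]
tcp_rot: [2.577, 1.795, 0.002]
wrist_force: [0.9, 0.5, -0.5]
opening: 0.0446
finger_force: 41.1
time_s: 4.82
eef_pos: [0.4511, 0.0692, 0.138]
tcp_rot: [-2.577, -1.797, 0.002]
wrist_force: [1.6, -0.8, -0.3]
opening: 0.0445
finger_force: 41.1
time_s: 5.23
eef_pos: [0.4044, -0.022, 0.0484]
tcp_rot: [2.226, 2.213, 0.001]
wrist_force: [0.6, 0.6, -1.3]
opening: 0.0447
finger_force: 41.1
time_s: 5.57
eef_pos: [0.4043, -0.02, 0.0184]
tcp_rot: [-2.225, -2.217, 0.001]
wrist_force: [-0.1, -0.1, 0.2]
opening: 0.0448
finger_force: 41.1
```

```bash

echo '[[[0, 0, 6, 0, 0, 0], [0, 0, 12, 0, 0, 0], [0, 0, 16, 0, 0, 0], [0, 0, 16, 0, 0, 0]]]' | python3 jog.py
python3 - <<'E'
from h import *
im,d,c=grab('wrist'); P=pts(d,c)
m=(d>0)&(np.abs(P[...,0]-.404)<.04)&(np.abs(P[...,1]+.02)<.065)&(P[...,2]<.03)&(P[...,2]>.004)
q=P[m]; print(m.sum(),'top z at +y part',np.median(q[q[:,1]>.01][:,2]),'rng',q[:,1].min(),q[:,1].max(),bot.get_obs()['wrist_force'])
E
```

```text
time_s: 5.9
eef_pos: [0.4043, -0.02, 0.0019]
tcp_rot: [-2.225, -2.217, 0.001]
wrist_force: [-0.3, 0.2, -0.8]
opening: 0.0449
finger_force: 41.1
24486 top z at +y part 0.013702782119374944 rng -0.06677066547377966 0.03612509476489626 [-0.19152971  0.52194487 -1.74418903]
```

```bash

echo '[[[0, 0, 1, 0, 0, 0], [0, 0, 2, 0, 0, 0], [0, 0, 3, 0, 0, 0], [0, 0, 3, 0, 0, 0]]]' | python3 jog.py
echo '[[[0, 0, 0, 0, 0, 0], [0, 0, 0, 0, 0, 0], [0, 0, 0, 0, 0, 0]]]' | python3 jog.py 0.056
echo '[[[0, 0, -10, 0, 0, 0], [0, 0, -30, 0, 0, 0], [0, 0, -60, 0, 0, 0], [0, 0, -100, 0, 0, 0], [0, 0, -140, 0, 0, 0]]]' | python3 jog.py
python3 - <<'E'
from h import *
im,d,c=grab('wrist'); cv2.imwrite('pics/w2.png',im[...,::-1]); P=pts(d,c)
m=((d>0)&(np.abs(P[...,0]-.404)<.045)&(np.abs(P[...,1]+.02)<.08)&(P[...,2]<.02)&(P[...,2]>.0025)).astype(np.uint8)
q=P[m>0]; print(cv2.minAreaRect((q[:,:2]*1000).astype(np.float32)),np.percentile(q[:,2],[5,50,95]),bot.get_obs()['eef_pos'])
A=np.c_[q[:,:2],np.ones(len(q))]; print(np.linalg.lstsq(A,q[:,2],rcond=None)[0])
E
```

```text
time_s: 6.28
eef_pos: [0.4045, -0.0201, -0.0008]
tcp_rot: [-2.226, -2.217, 0.0]
wrist_force: [-0.2, -0.1, -1.9]
opening: 0.0449
finger_force: 41.1
time_s: 6.53
eef_pos: [0.4049, -0.0202, -0.0004]
tcp_rot: [2.226, 2.217, 0.0]
wrist_force: [0.6, -0.2, 0.5]
opening: 0.0559
finger_force: 0.0
time_s: 6.95
eef_pos: [0.4035, -0.0199, 0.1407]
tcp_rot: [-2.225, -2.216, 0.001]
wrist_force: [1.1, -0.6, 0.1]
opening: 0.056
finger_force: 0.0
((404.18035888671875, -20.40460968017578), (111.9710693359375, 46.064056396484375), 89.81310272216797) [0.00357207 0.00476903 0.00608164] [ 0.40898153 -0.02106358  0.15046083]
[ 0.01115574 -0.00123976  0.00026089]
```

```bash

echo '[[[-20, 22, -10, 0, 0, 0], [-45, 52, -20, 0, 0, 0], [-70, 81, -30, 0, 0, 0], [-95, 110, -40, 0, 0, 0], [-120, 139, -50, 0, 0, 0]]]' | python3 jog.py 0 30
echo '[[[-25, 29, 0, 0, 0, -0.32], [-45, 55, 0, 0, 0, -0.64], [-60, 70, 0, 0, 0, -0.64], [-66, 77, 0, 0, 0, -0.64], [-66, 77, 0, 0, 0, -0.64]]]' | python3 jog.py
echo '[[[0, 0, 0, 0, 0, 0], [0, 0, 0, 0, 0, 0]]]' | python3 jog.py
python3 - <<'E'
from h import *
o=bot.get_obs(); im,d,c=grab('wrist'); cv2.imwrite('pics/w3.png',im[...,::-1]); np.savez('w3.npz',im=im,d=d,**{k:c[k] for k in c}); P=pts(d,c)
print(o['eef_pos'],R.from_rotvec(o['tcp_rot']).as_matrix().round(4))
near=(d>0)&(np.hypot(P[...,0]-.62,P[...,1]+.206)<.1)
m=(near&(P[...,2]>.045)&(P[...,2]<.065)).astype(np.uint8)
k,L,S,C=cv2.connectedComponentsWithStats(m); i=1+np.argmax(S[1:,4]); q=P[L==i]
print(S[i],cv2.minAreaRect((q[:,:2]*1000).astype(np.float32)),np.percentile(q[:,2],[5,25,50,75,95]))
q=P[near&(P[...,2]>.0555)&(P[...,2]<.066)];print('teeth',len(q),q.mean(0))
E
```

```text
time_s: 7.42
eef_pos: [0.5445, -0.142, 0.1905]
tcp_rot: [2.225, 2.216, 0.001]
wrist_force: [0.7, 0.5, 0.5]
opening: -0.0
finger_force: 0.0
time_s: 7.83
eef_pos: [0.621, -0.2089, 0.1886]
tcp_rot: [2.043, 2.386, -0.0]
wrist_force: [0.2, 0.5, -0.8]
opening: 0.0002
finger_force: 0.0
time_s: 8.0
eef_pos: [0.6194, -0.2064, 0.1897]
tcp_rot: [-2.041, -2.388, -0.0]
wrist_force: [0.9, 0.6, 0.3]
opening: -0.0002
finger_force: 0.0
[ 0.61940827 -0.20638874  0.18971756] [[-1.557e-01  9.878e-01 -2.000e-04]
 [ 9.878e-01  1.557e-01  3.000e-04]
 [ 4.000e-04 -2.000e-04 -1.000e+00]]
[  273   104    94   163 12632] ((619.313720703125, -206.38177490234375), (76.30683135986328, 143.2534637451172), 9.003973960876465) [0.04936953 0.05038191 0.05097661 0.05158514 0.05249997]
teeth 153 [ 0.6358774  -0.20984165  0.05844962]
```

View pics/w3.png

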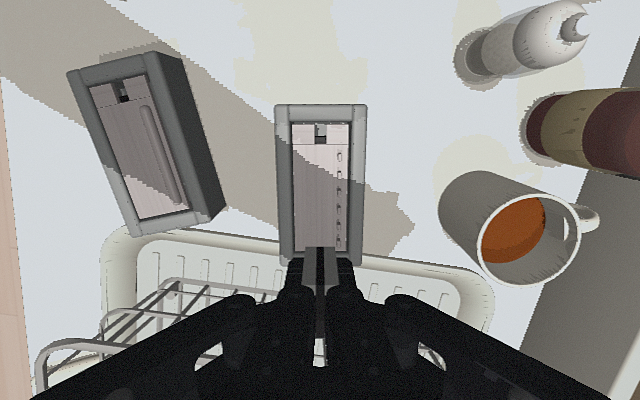

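Wrist view: toothed dock is upright at columns 275–367, the teeth run along column 340, and the notch is at (320,130). The shut fingertips sit over the blade's middle line, and the shaker and rack are clear. Dock centre (0.619, -0.206), yaw 9.0°, blade top 51 mm, as stated. Pressing now.

```bash

echo '[[[0, -3, 30, 0, 0, 0], [0, -3, 65, 0, 0, 0], [0, -3, 100, 0, 0, 0], [0, -3, 120, 0, 0, 0], [0, -3, 130, 0, 0, 0]]]' | python3 jog.py
echo '[[[0, 0, 5, 0, 0, 0], [0, 0, 9, 0, 0, 0], [0, 0, 12, 0, 0, 0], [0, 0, 14, 0, 0, 0], [0, 0, 15, 0, 0, 0]]]' | python3 jog.py
echo '[[[0, 0, 0, 0, 0, 0], [0, 0, 0, 0, 0, 0]]]' | python3 jog.py
```

```text
time_s: 8.47
eef_pos: [0.6135, -0.2053, 0.0552]
tcp_rot: [-2.036, -2.383, 0.003]
wrist_force: [-0.5, -0.7, 0.1]
opening: 0.0001
finger_force: 0.0
time_s: 8.88
eef_pos: [0.6179, -0.2076, 0.0469]
tcp_rot: [2.04, 2.386, 0.002]
wrist_force: [-3.1, 2.9, 6.5]
opening: -0.0002
finger_force: 2.5
time_s: 9.05
eef_pos: [0.6178, -0.2076, 0.0459]
tcp_rot: [2.04, 2.386, 0.002]
wrist_force: [-1.7, 2.0, 3.5]
opening: 0.0002
finger_force: 2.2
```

```bash

echo '[[[0, 0, 1, 0, 0, 0], [0, 0, 2, 0, 0, 0], [0, 0, 2, 0, 0, 0], [0, 0, 2, 0, 0, 0]]]' | python3 jog.py
echo '[[[0, 0, -6, 0, 0, 0], [0, 0, -15, 0, 0, 0], [0, 0, -30, 0, 0, 0], [0, 0, -50, 0, 0, 0], [0, 0, -80, 0, 0, 0]]]' | python3 jog.py
echo '[[[0, 0, -20, 0, 0, 0], [0, 0, -40, 0, 0, 0], [0, 0, -60, 0, 0, 0], [0, 0, -60, 0, 0, 0], [0, 0, -60, 0, 0, 0]]]' | python3 jog.py 0.066
cat > bl.py <<'E'
from h import *
o=bot.get_obs(); im,d,c=grab('wrist'); P=pts(d,c)
print(o['eef_pos'],R.from_rotvec(o['tcp_rot']).as_matrix().round(4))
near=(d>0)&(np.abs(P[...,0]-.62)<.07)&(np.abs(P[...,1]+.206)<.09)
m=(near&(P[...,2]>.066)&(P[...,2]<.079)).astype(np.uint8)
q=P[m>0]; print(len(q))
if len(q)>50: print(cv2.minAreaRect((q[:,:2]*1000).astype(np.float32)),np.percentile(q[:,2],[5,50,95]))
q=P[near&(P[...,2]>.045)&(P[...,2]<.058)]; print('low band',len(q))
E
python3 bl.py
```

```text
time_s: 9.38
eef_pos: [0.6178, -0.2076, 0.0431]
tcp_rot: [2.04, 2.387, 0.002]
wrist_force: [-0.3, 2.3, 5.4]
opening: 0.0001
finger_force: 2.5
time_s: 9.8
eef_pos: [0.6147, -0.2071, 0.1197]
tcp_rot: [-2.038, -2.383, 0.004]
wrist_force: [0.6, -0.3, -0.6]
opening: -0.0002
finger_force: 0.0
time_s: 10.22
eef_pos: [0.6178, -0.2083, 0.1842]
tcp_rot: [2.039, 2.385, 0.001]
wrist_force: [-0.3, 0.2, -0.9]
opening: 0.061
finger_force: 0.0
[ 0.61781407 -0.20832275  0.18418415] [[-0.155   0.9879  0.0032]
 [ 0.9879  0.1551 -0.0022]
 [-0.0026  0.0028 -1.    ]]
7829
((619.9937133789062, -206.77801513671875), (46.154083251953125, 112.01971435546875), 9.064934730529785) [0.071454   0.07264719 0.07376723]
low band 6396
```

```bash

echo '[[[1, 2, 30, 0, 0, 0], [1, 2, 60, 0, 0, 0], [1, 2, 85, 0, 0, 0], [1, 2, 100, 0, 0, 0], [1, 2, 110, 0, 0, 0]]]' | python3 jog.py 0.062
echo '[[[0, 0, 5, 0, 0, 0], [0, 0, 10, 0, 0, 0], [0, 0, 13, 0, 0, 0], [0, 0, 13, 0, 0, 0], [0, 0, 13, 0, 0, 0]]]' | python3 jog.py
echo '[[[0, 0, 0, 0, 0, 0], [0, 0, 0, 0, 0, 0]]]' | python3 jog.py
```

```text
time_s: 10.68
eef_pos: [0.6154, -0.2048, 0.0664]
tcp_rot: [-2.036, -2.381, 0.004]
wrist_force: [-0.9, 0.7, -0.6]
opening: 0.0619
finger_force: 0.0
time_s: 11.1
eef_pos: [0.6194, -0.2065, 0.0605]
tcp_rot: [2.04, 2.386, 0.001]
wrist_force: [0.3, -0.3, 1.6]
opening: 0.0621
finger_force: 0.0
time_s: 11.27
eef_pos: [0.6195, -0.2065, 0.0606]
tcp_rot: [2.04, 2.386, 0.001]
wrist_force: [0.1, -0.1, -1.1]
opening: 0.0619
finger_force: 0.0
```

```bash

echo '[[[0, 0.5, 2, 0, 0, 0], [0, 0.5, 3.5, 0, 0, 0], [0, 0.5, 3.5, 0, 0, 0]]]' | python3 jog.py
echo '[[[0, 0, 0, 0, 0, 0], [0, 0, 0, 0, 0, 0], [0, 0, 0, 0, 0, 0], [0, 0, 0, 0, 0, 0], [0, 0, 0, 0, 0, 0]]]' | python3 jog.py 0 40
echo '[[[0, 0, 0, 0, 0, 0], [0, 0, 0, 0, 0, 0]]]' | python3 jog.py
echo '[[[0, 0, -10, 0, 0, 0], [0, 0, -20, 0, 0, 0], [0, 0, -40, 0, 0, 0], [0, 0, -70, 0, 0, 0], [0, 0, -100, 0, 0, 0]]]' | python3 jog.py
echo '[[[0, 0, -20, 0, 0, 0], [0, 0, -30, 0, 0, 0], [0, 0, -30, 0, 0, 0]]]' | python3 jog.py
cat > gr.py <<'E'
from h import *
# blade held: plate points in the tool frame
o=bot.get_obs(); im,d,c=grab('wrist'); P=pts(d,c); T=R.from_rotvec(o['tcp_rot']).as_matrix()
Q=(P-o['eef_pos'])@T*1000; ok=(d>0)&(np.abs(Q[...,0])<75)&(np.abs(Q[...,1])<30)&(Q[...,2]<-5)&(Q[...,2]>-22)
q=Q[ok]; print('n',len(q),'x rng',np.percentile(q[:,0],[.2,99.8]),'top z',np.median(q[q[:,0]>20][:,2]))
e=q[(q[:,0]>15)&(q[:,2]>np.median(q[q[:,0]>20][:,2])-3)]
A=np.c_[e[:,:2],np.ones(len(e))]; print('tilt',np.linalg.lstsq(A,e[:,2],rcond=None)[0])
e=e.astype(np.float32); 
for lo in (18,26,34,42,50): s=e[(e[:,0]>lo)&(e[:,0]<lo+4)]; print(lo+2,np.percentile(s[:,1],[.5,99.5]).round(1),len(s))
n=im[...].copy(); cv2.imwrite('pics/w4.png',n[...,::-1]); np.savez('w4.npz',im=im,d=d,eef=o['eef_pos'],rot=o['tcp_rot'],**{k:c[k] for k in c})
print(o['eef_pos'],o['opening'])
E
python3 gr.py
```

```text
time_s: 11.52
eef_pos: [0.619, -0.206, 0.0555]
tcp_rot: [-2.041, -2.387, 0.0]
wrist_force: [0.3, -0.3, 0.4]
opening: 0.062
finger_force: 0.0
time_s: 11.93
eef_pos: [0.6192, -0.2061, 0.0559]
tcp_rot: [-2.042, -2.388, -0.0]
wrist_force: [-0.0, 0.8, 0.8]
opening: 0.0448
finger_force: 41.4
time_s: 12.1
eef_pos: [0.6192, -0.206, 0.0559]
tcp_rot: [-2.042, -2.388, 0.0]
wrist_force: [-0.4, 0.4, 0.9]
opening: 0.0448
finger_force: 41.4
time_s: 12.52
eef_pos: [0.6186, -0.2058, 0.1568]
tcp_rot: [-2.041, -2.387, 0.001]
wrist_force: [0.1, 0.4, -0.8]
opening: 0.045
finger_force: 41.3
time_s: 12.77
eef_pos: [0.6212, -0.207, 0.1908]
tcp_rot: [2.036, 2.382, 0.004]
wrist_force: [0.3, 0.3, 0.0]
opening: 0.0449
finger_force: 41.3
n 23043 x rng [-40.82813248  55.30166486] top z -16.68191936496372
tilt [ 4.87087194e-03 -1.34531765e-03 -1.68301981e+01]
20 [-22.7  22.2] 1060
28 [-22.8  22.4] 1042
36 [-22.7  22.5] 1175
44 [-22.8  22.5] 973
52 [-22.8  22.5] 1032
[ 0.62122504 -0.2070277   0.19081324] 0.044919065278334294
```

Held blade is level and square in the grip, its centre within 0.5 mm of the tool axis and its underside 12 mm above the TCP. I'll carry it high past the mill.

Careful with the scale: shifts go in mm and turns go in units of 0.25 rad. That gives: 0.156 m is 156, 0.12 m is 120.

```bash

echo '[[[20, -8, -20, 0, 0, 0], [50, -21, -35, 0, 0, 0], [85, -36, -45, 0, 0, 0], [120, -50, -50, 0, 0, 0], [156, -65, -50, 0, 0, 0]]]' | python3 jog.py
echo '[[[36, -15, 0, 0, 0, 0], [70, -31, 0, 0, 0, 0], [107, -15, 0, 0, 0, 0], [144, 1, 0, 0, 0, 0], [181, 17, 0, 0, 0, 0]]]' | python3 jog.py
echo '[[[35, 11, 0, 0, 0, 0.4], [70, 22, 0, 0, 0, 0.88], [95, 27, 0, 0, 0, 1.36], [102, 28.3, 20, 0, 0, 1.8], [102, 28.3, 50, 0, 0, 2.036]]]' | python3 jog.py
echo '[[[0, 0, 30, 0, 0, 0], [0, 0, 50, 0, 0, 0], [0, 0, 50, 0, 0, 0], [0, 0, 50, 0, 0, 0]]]' | python3 jog.py
python3 gr.py; python3 -c "
import cv2;a=cv2.imread('pics/w4.png');cv2.imwrite('pics/w4c.png',cv2.resize(a[60:290,190:450],(678,600),interpolation=cv2.INTER_CUBIC))
from h import *;print(R.from_rotvec(bot.get_obs()['tcp_rot']).as_matrix().round(4))"
```

```text
time_s: 13.23
eef_pos: [0.5297, -0.0611, 0.2348]
tcp_rot: [-2.042, -2.386, 0.001]
wrist_force: [0.6, 0.8, -0.5]
opening: 0.0446
finger_force: 41.3
time_s: 13.65
eef_pos: [0.5177, 0.1209, 0.2334]
tcp_rot: [-2.041, -2.385, 0.004]
wrist_force: [0.5, -0.8, -0.5]
opening: 0.0451
finger_force: 41.4
time_s: 14.07
eef_pos: [0.5325, 0.2277, 0.1862]
tcp_rot: [2.577, 1.796, 0.006]
wrist_force: [1.0, -0.2, -0.6]
opening: 0.0453
finger_force: 41.4
time_s: 14.4
eef_pos: [0.529, 0.2238, 0.1322]
tcp_rot: [-2.575, -1.796, 0.011]
wrist_force: [0.3, 0.2, -0.4]
opening: 0.045
finger_force: 41.3
n 23036 x rng [-40.73905923  55.28039297] top z -16.743702340007225
tilt [ 5.51035314e-03 -1.24638551e-03 -1.69204953e+01]
20 [-22.6  22.5] 1056
28 [-22.6  22.6] 1020
36 [-22.6  22.6] 1169
44 [-22.6  22.7] 978
52 [-22.6  22.7] 1028
[0.52900809 0.22381748 0.13222398] 0.04498795327176839
[[ 3.458e-01  9.383e-01 -2.500e-03]
 [ 9.383e-01 -3.458e-01 -7.000e-04]
 [-1.500e-03 -2.100e-03 -1.000e+00]]
```

View pics/w4c.png

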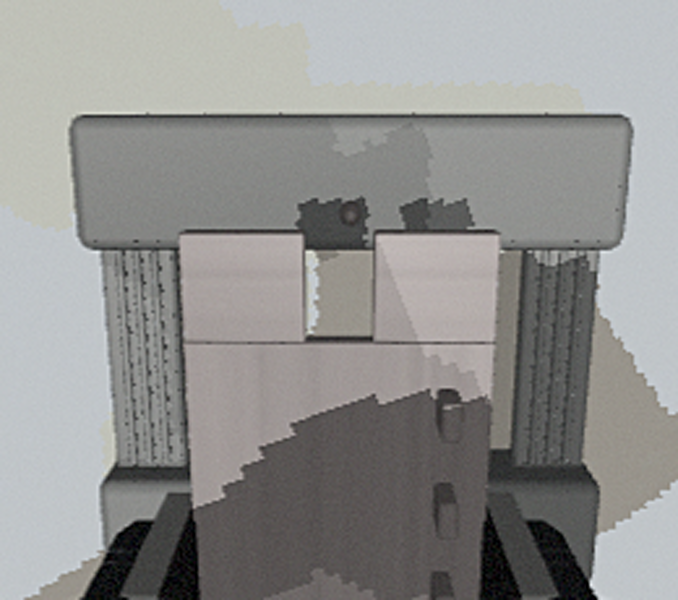

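Crop: the pin tip at about (324.2,141.7) is clear of the blade end, the notch is open at columns 306–333, and the teeth are on the slicer's +x side. I'll let the arm settle, then measure the pin in the tool frame.

```bash

echo '[[[0, 0, 0, 0, 0, 0], [0, 0, 0, 0, 0, 0], [0, 0, 0, 0, 0, 0]]]' | python3 jog.py
cat > pin.py <<'E'
from sl import *
o=bot.get_obs(); im,d,c=grab('wrist'); T=R.from_rotvec(o['tcp_rot']).as_matrix(); P=pts(d,c)
print(o['time_s'],o['eef_pos']*1000,'yaw x',np.degrees(np.arctan2(T[1,0],T[0,0])),T[2].round(4))
near=(d>0)&(np.hypot(P[...,0]-.5479,P[...,1]-.2672)<.008)&(P[...,2]>.0425)&(P[...,2]<.053)
v,u=np.nonzero(near); print('pin px',len(u),u.mean(),v.mean(),'z max',np.percentile(P[near][:,2],95))
q=P[near]; b=q[q[:,2]>.0455]; tip=b.mean(0); print('pin tip world',tip*1000)
t=(tip-o['eef_pos'])@T*1000; print('pin in tool',t)
m=(d>0)&(np.hypot(P[...,0]-.532,P[...,1]-.2245)<.12)&(np.abs(P[...,2]-.036)<.004)
r=cv2.minAreaRect((P[m][:,:2]*1000).astype(np.float32)); print('rails',r)
cv2.imwrite('pics/w5.png',im[...,::-1])
E
python3 pin.py
```

```text
time_s: 14.7
eef_pos: [0.5328, 0.2248, 0.138]
tcp_rot: [2.576, 1.796, 0.006]
wrist_force: [-0.5, 0.0, 0.3]
opening: 0.0449
finger_force: 41.3
14.7 [532.82102523 224.77381557 137.95610468] yaw x 69.76461223284579 [ 0.0022  0.003  -1.    ]
pin px 58 317.6034482758621 145.06896551724137 z max 0.04828814420424032
pin tip world [547.04347703 266.63673929  47.10183436]
pin in tool [43.99534174 -1.40631133 90.94895901]
rails ((532.8627319335938, 228.04432678222656), (132.02151489257812, 149.59645080566406), 69.86907958984375)
```

```bash

echo '[[[-0.5, -0.6, 15, 0, 0, 0], [-1, -1.2, 35, 0, 0, 0], [-1, -1.2, 55, 0, 0, 0], [-1, -1.2, 67, 0, 0, 0], [-1, -1.2, 72, 0, 0, 0]]]' | python3 jog.py
echo '[[[0, 0, 0, 0, 0, 0], [0, 0, 0, 0, 0, 0], [0, 0, 0, 0, 0, 0], [0, 0, 0, 0, 0, 0], [0, 0, 0, 0, 0, 0]]]' | python3 jog.py
python3 pin.py; python3 gr.py;  python3 -c "
import cv2;a=cv2.imread('pics/w5.png');cv2.imwrite('pics/w5c.png',cv2.resize(a[60:260,190:450],(780,600),interpolation=cv2.INTER_CUBIC))"
```

```text
time_s: 15.17
eef_pos: [0.5288, 0.2236, 0.0618]
tcp_rot: [-2.576, -1.796, 0.005]
wrist_force: [0.1, -0.0, -0.2]
opening: 0.0446
finger_force: 41.4
time_s: 15.58
eef_pos: [0.531, 0.2243, 0.0652]
tcp_rot: [2.576, 1.796, 0.004]
wrist_force: [-0.2, 0.2, 0.1]
opening: 0.0446
finger_force: 41.4
15.5833 [531.01752978 224.27191421  65.19105097] yaw x 69.77610699367197 [ 0.0014  0.002  -1.    ]
pin px 117 320.61538461538464 159.45299145299145 z max 0.04816828003283834
pin tip world [547.3806044  266.96033757  46.92752648]
pin in tool [45.68726558  0.56147841 18.32938986]
rails ((531.5582275390625, 224.86756896972656), (138.51187133789062, 149.1822509765625), 69.83572387695312)
n 23058 x rng [-40.75092601  55.25669056] top z -16.741089765884453
tilt [ 6.66081885e-03 -1.75379558e-03 -1.69621830e+01]
20 [-22.6  22.6] 1061
28 [-22.6  22.6] 1033
36 [-22.6  22.5] 1165
44 [-22.7  22.6] 976
52 [-22.7  22.7] 1027
[0.53081458 0.22423184 0.06491047] 0.04479814203363439
```

View pics/w5c.png

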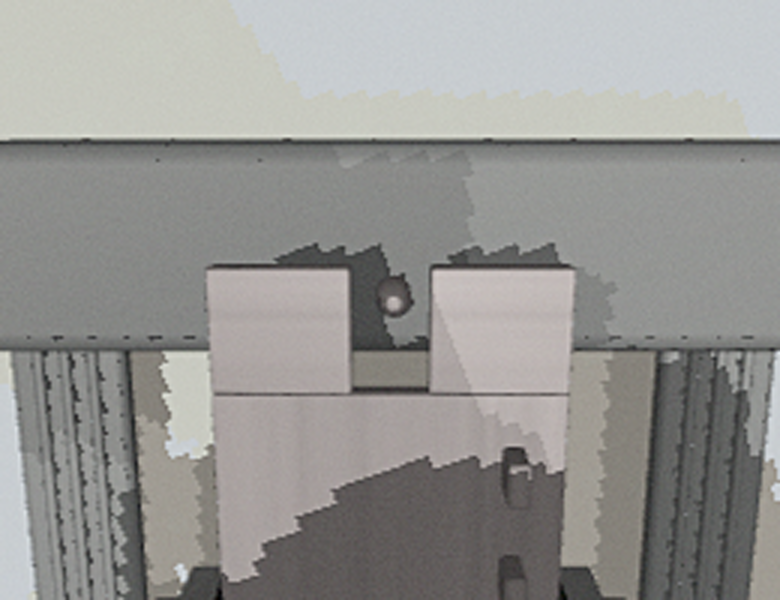

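Crop: the pin tip at crop (393,298) lines up with the notch (352–430, centre 391), within 0.6 mm. Lowering.

```bash

echo '[[[0.3, 0.3, 8, 0, 0, 0], [0.3, 0.5, 16, 0, 0, 0], [0.3, 0.5, 22, 0, 0, 0], [0.3, 0.5, 26, 0, 0, 0], [0.3, 0.5, 26, 0, 0, 0]]]' | python3 jog.py
echo '[[[0, 0, 4, 0, 0, 0], [0, 0, 7, 0, 0, 0], [0, 0, 10, 0, 0, 0], [0, 0, 10, 0, 0, 0], [0, 0, 10, 0, 0, 0]]]' | python3 jog.py
echo '[[[0, 0, 0, 0, 0, 0], [0, 0, 0, 0, 0, 0]]]' | python3 jog.py
python3 - <<'E'
from h import *
o=bot.get_obs(); im,d,c=grab('wrist'); T=R.from_rotvec(o['tcp_rot']).as_matrix(); P=pts(d,c); Q=(P-o['eef_pos'])@T*1000
m=(d>0)&(P[...,2]>.0445)&(P[...,2]<.056)&(np.abs(Q[...,1])<7)&(Q[...,0]>36)&(Q[...,0]<56); print('pin tool',Q[m].mean(0),m.sum(),o['eef_pos'],o['wrist_force'])
cv2.imwrite('pics/w6.png',im[...,::-1])
E
```

```text
time_s: 16.1
eef_pos: [0.5291, 0.2237, 0.0355]
tcp_rot: [-2.576, -1.796, 0.006]
wrist_force: [0.6, 0.2, -0.7]
opening: 0.0448
finger_force: 41.4
time_s: 16.52
eef_pos: [0.5305, 0.2241, 0.0277]
tcp_rot: [-2.577, -1.797, 0.0]
wrist_force: [0.6, -0.5, -1.0]
opening: 0.044
finger_force: 41.4
time_s: 16.68
eef_pos: [0.5309, 0.2242, 0.0281]
tcp_rot: [2.577, 1.797, 0.001]
wrist_force: [0.3, -0.3, -0.0]
opening: 0.045
finger_force: 41.4
pin tool [ 44.15504664   0.17882882 -17.22487142] 723 [0.53088785 0.22418404 0.02813847] [ 0.33603012 -0.25781331 -0.01074588]
```

```bash

echo '[[[0, 0.3, 1, 0, 0, 0], [0, 0.3, 2.5, 0, 0, 0], [0, 0.3, 3.5, 0, 0, 0], [0, 0.3, 4, 0, 0, 0], [0, 0.3, 4, 0, 0, 0]]]' | python3 jog.py
echo '[[[0, 0, 0, 0, 0, 0], [0, 0, 0, 0, 0, 0]]]' | python3 jog.py
```

```text
time_s: 17.15
eef_pos: [0.5308, 0.224, 0.0239]
tcp_rot: [-2.577, -1.797, 0.0]
wrist_force: [-0.5, 0.1, 0.0]
opening: 0.0449
finger_force: 41.4
time_s: 17.32
eef_pos: [0.5309, 0.224, 0.0239]
tcp_rot: [-2.577, -1.797, 0.0]
wrist_force: [0.1, -0.2, 0.8]
opening: 0.0446
finger_force: 41.4
```

Just about touching the seat. Release, rise straight up and look.

```bash

echo '[[[0, 0, 0, 0, 0, 0], [0, 0, 0, 0, 0, 0], [0, 0, 0, 0, 0, 0], [0, 0, 0, 0, 0, 0]]]' | python3 jog.py 0.058
echo '[[[0, 0, -10, 0, 0, 0], [0, 0, -30, 0, 0, 0], [0, 0, -60, 0, 0, 0], [0, 0, -100, 0, 0, 0], [0, 0, -140, 0, 0, 0]]]' | python3 jog.py
echo '[[[0, 0, -10, 0, 0, 0], [0, 0, -15, 0, 0, 0], [0, 0, -15, 0, 0, 0], [0, 0, -15, 0, 0, 0], [0, 0, -15, 0, 0, 0]]]' | python3 jog.py
python3 - <<'E'
from h import *
o=bot.get_obs(); im,d,c=grab('wrist'); P=pts(d,c); print(o['eef_pos'])
a=im[...,::-1]; cv2.imwrite('pics/w7c.png',cv2.resize(a[95:265,225:420],(688,600),interpolation=cv2.INTER_CUBIC))
t=np.radians(69.8); ya=np.array([np.cos(t),np.sin(t)]); xa=np.array([ya[1],-ya[0]]); D=P[...,:2]*1000-[532.2,224.8]; x=D@xa; y=D@ya; Z=P[...,2]*1000
m=(d>0)&(np.abs(x)<20)&(np.abs(y)<58)&(np.abs(Z-41)<3.5)
A=np.c_[x[m],y[m],np.ones(m.sum())]; print('plane slope x,y,z0',np.linalg.lstsq(A,Z[m],rcond=None)[0])
im,d,c=grab('scene'); P=pts(d,c); X,Y,Z=np.moveaxis(P,-1,0)
for n,(a,b,s) in dict(mill=(.558,.036,.05),salt=(.742,-.077,.04),jar=(.78,.1,.04)).items():
    q=P[(d>0)&(np.hypot(X-a,Y-b)<s)&(Z>.07)]; print(n,q.mean(0),q[:,2].max())
z=np.load('scene0.npz'); P0=pts(z['d'],{k:z[k] for k in z})
for n,(a,b,s) in dict(mill=(.558,.036,.05),salt=(.742,-.077,.04),jar=(.78,.1,.04)).items():
    q=P0[(z['d']>0)&(np.hypot(P0[...,0]-a,P0[...,1]-b)<s)&(P0[...,2]>.07)]; print(n,'0',q.mean(0),q[:,2].max())
for n,p in (('ridged',(.469,-.196)),('toothed dock',(.62,-.206)),('plain',(.404,-.02))):
    q=P[(d>0)&(np.hypot(X-p[0],Y-p[1])<.018)]; print(n,len(q),np.median(q[:,2]))
E
```

```text
time_s: 17.65
eef_pos: [0.531, 0.224, 0.0238]
tcp_rot: [2.577, 1.797, 0.0]
wrist_force: [0.4, -0.7, 0.6]
opening: 0.0583
finger_force: 0.0
time_s: 18.07
eef_pos: [0.5298, 0.2237, 0.1648]
tcp_rot: [-2.576, -1.796, 0.003]
wrist_force: [1.2, -0.3, 0.5]
opening: 0.058
finger_force: 0.0
time_s: 18.48
eef_pos: [0.5296, 0.2236, 0.1763]
tcp_rot: [-2.576, -1.796, 0.006]
wrist_force: [1.0, -0.3, 0.3]
opening: 0.0581
finger_force: 0.0
[0.52962459 0.22362188 0.17634513]
plane slope x,y,z0 [ 1.36708309e-03 -2.25988668e-04  4.06582765e+01]
mill [0.55125636 0.0330267  0.12949657] 0.17062840378094507
salt [ 0.73515196 -0.07682557  0.09951709] 0.1320256921493186
jar [0.77374732 0.09801191 0.09486965] 0.10726945778327364
mill 0 [0.55115592 0.03305078 0.12941538] 0.17035811128719758
salt 0 [ 0.73527286 -0.07673981  0.09940265] 0.12979499098580627
jar 0 [0.7738807  0.09804115 0.09510142] 0.10779235152648836
ridged 281 0.05095611052876705
toothed dock 291 0.06621322769406568
plain 209 0.004949170730315563
```

View pics/w7c.png

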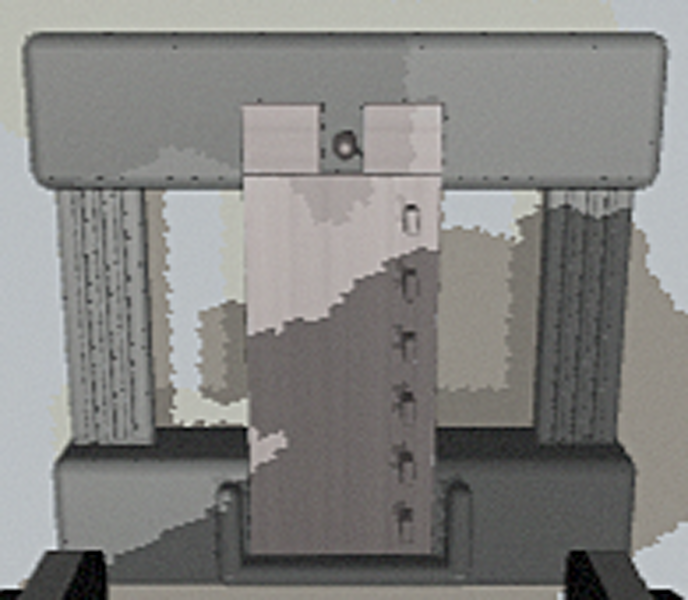

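Seated: the pin is in the notch at crop (345,145), the far end lies between the guides with a gap to the stop at row 560, and the plate is level at 41 mm. The ridged blade is still latched (51 mm), the plain blade is flat, and the bottles haven't moved.

```bash
python3 -c "
from cell import bot
print(bot.finish_job())"
```

```text
the job is handed in; nothing more can be done
None
```

I handed the job in at about 18.6 s. The toothed blade sits flat on the slicer, pin in its notch and far end between the guides. The plain blade lies flat and right way up on the worktop, the ridged blade is still latched, and the mill, shaker and jar have not moved.

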